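# Square the filter-paper carton into the bench corner stop

### The arm

A 7-joint arm with a two-finger parallel gripper is mounted at the origin on a cart in front of the work surface, level with it; the furniture and walls round the work are solid. World frame = base frame: x ahead of the robot, y to its left, z up, the work surface at z = 0. Lengths are in m, angles in rad, forces in N, time in s.
With the tool pointing down it reaches from about 0.35 to 0.9 m from the base axis. Payload 19.9 kg.
Tool frame: the origin (TCP) lies at the very end of the fingers, on their centre line; the grasp point (between the pads) lies 19 mm behind it; z points along the fingers, y is the line along which they close (so a half turn about z gives the same grasp; the last joint's range is limited). The gripper opens to 94 mm and grips with 3 to 60 N. Pads are 16 mm wide; open, the fingers measure 119 mm over their backs; the gripper's body (75 mm by 177 mm) begins 78 mm behind the grasp point.
Start: joints at [1.143, 0.417, -0.01, 1.614, 0.005, 1.111, -0.053], TCP at [0.236, -0.579, 0.184] pointing down, gripper open.
Joint ranges: [-2.81, 2.81], [-0.39, 2.02], [-1.27, 1.25], [0.06, 2.57], [-1.19, 4.33], [0.19, 2], [-2.82, 2.82]. Speed limits (rad/s): [1.89, 1.89, 2.39, 2.39, 3.01, 3.01, 3.01].

### API

Orientations are given as a rotation vector (axis times angle).
In Python, from cell import arm gives the robot as it stands.
- The arm moves only by the tool carry_out, never from a script. Its argument "moves" is a list of rows, each a list of 2 entries, a list of its own where there are three numbers: the shift along the tool's x, y, z in mm, then the turn about the tool's z in degrees. A call has 1 to 12 rows; each row shifts and turns the commanded pose from where the row before left it, along the tool's axes as they then stand; what a row does not reach is not made up. A row lasts 1/8 s, in which the tool goes at most 62.5 mm and 10.7 degrees, less where a joint would pass 70% of its speed; a pose out of reach is approached as far as the arm can. A call is refused whole if a number of a shift passes 62.5 or a number of a turn 10.7, either way. A call with a gripper value outside its range is refused whole. "grip" is the opening, from -1 (shut) to 1 (fully open), so that 0 is half open, set as the call begins (left out, the last holds). The fingers move at their own pace and stop on an object; "newtons" is the grip in N (left out, the last holds). Time passes only in rows, so rows that do not move let the fingers close. It gives the time, the measured TCP pose, the force, the opening and the grip force at its end, in the units of the state.
- arm.state(): the state, without advancing time (a new reading comes with each control period).
- arm.snapshot(name): name is "scene" or "side" or "wrist"; returns a dict with "img" (420x560x3 uint8, blue, green, red), "z_map" (420x560 float32, m along the optical axis (not along the pixel's ray), 0 where there is no reading), "camera_matrix" (3x3 intrinsics, pixels), "dist_coeffs" ([k1, k2, p1, p2, k3] as OpenCV has them; the pictures are not rectified), "T" (4x4, takes a point from camera to world coordinates). Camera axes: x right, y down, z forward; pixel columns grow to the right and rows downward; lengths in m; the calibration is good to about 2 mm. A picture is of the moment at which its call begins.
- arm.job_done(): hands the job in; it is judged then, once.
The state is a dict: "time": time; "joints": joint angles; "joint_vel": joint speeds; "tau": joint torques, N m; "position": TCP position; "eef_rot": TCP orientation; "ft_force": force on the tool from outside, world axes, zero at the start; "moment": the same for the moment, N m; "width": opening from 0.0 (shut) to 1.0 (fully open); "grip_force": force on a finger pad.
Only numpy, scipy, OpenCV 4.12 (cv2) and the standard library are available. Lean on these libraries where they do the work, as an engineer would, in place of code of your own. Each camera call takes 0.05 s, during which the arm holds its last target. There are 200 camera calls.

### The job

Gently push the flat box of filter papers that lies at the front of the bench along the bench top into the metal corner stop, until it sits square and flush against both rails, the back one and the left one. Only push it with the fingers: do not pick it up or tip it, and do not strike it. Leave the bottle, dishes, jar and stopwatch round about where they stand, and end with the hand clear.

Things in the scene. Friction and masses are not known exactly. Their poses are not given: they have to be found in the camera images.
- filter_carton: flat square yellow-brown cardboard box of filter papers, 115x115x32 mm, 0.11-0.22 kg, loose near the bench front, turned up to 20 degrees from the bench lines (a like box at the back right is fixed, not meant). Origin: centre of its underside; x, y square to its sides, z up. Any side may face any rail
- corner_stop: fixed aluminium L, turned up to 9 degrees. Walls 5 mm thick, 22 high; 3 mm foot outside the bay, out to 24 mm. Origin: inner corner at bench height; x away from robot, y left. Back rail inner face: x=0, y -165..0 mm; left rail: y=0, x -130..0. Bay on the -x,-y side, open to robot and right. Home box centre: x=y=-57.5 mm
- dish_near: petri dish, 67 mm across, 16 mm high, lying flat at the robot's edge of the bench; leave alone. Origin: centre of its underside
- dish_far: petri dish, 67 mm across, 16 mm high, lying flat in front of the big white spectrophotometer; leave alone. Origin: centre of its underside
- amber_bottle: brown stoppered glass bottle, 56 mm across, 115 mm high, left of the stop; leave alone. Origin: centre of its underside
- jar: white screw-cap jar with a black cap, 54 mm across, 71 mm high, at the left; leave alone. Origin: centre of its underside
- stopwatch: black digital stopwatch, 73x62 mm, 18 mm high, lying flat at the right; leave alone. Origin: centre of its underside

How it is judged:
At the end, for the whole second after the job is handed in: The box of filter papers lies flat and at rest on the bench in the corner stop, its centre within 4 mm of where it is when touching each rail, square to the rails within 0.05 rad (3 degrees) (x of filter_carton in the frame of corner_stop between -0.0615 and -0.054 m and y of filter_carton in the frame of corner_stop between -0.0615 and -0.054 m and (angle between the x axis of filter_carton and the x axis of corner_stop, either way round below 0.05 rad or angle between the x axis of filter_carton and the y axis of corner_stop, either way round below 0.05 rad) and height (world z) of filter_carton below 0.004 m and angle between filter_carton's own z axis and vertical below 0.03 rad and linear speed of filter_carton below 0.01 m/s).
It fails at once if the box is lifted more than 10 mm off the bench, or tipped more than 0.15 rad (height (world z) of filter_carton above 0.01 m or angle between filter_carton's own z axis and vertical above 0.15 rad).
It fails at once if the box is struck or flung (faster than 0.4 m/s) (linear speed of filter_carton above 0.4 m/s).
It fails at once if the fingers press on the box with more than 60 N (contact force between filter_carton and the fingers above 60 N).
It fails at once if another thing (dish, bottle, jar, stopwatch) is moved more than 15 mm (distance of any of dish_near, dish_far, amber_bottle, jar, stopwatch from where it was at the start of the episode above 0.015 m).
It fails at once if one of those things is tipped (angle between any of dish_near, dish_far, amber_bottle, jar, stopwatch's own z axis and vertical above 0.3 rad).
It also fails if it takes over 59 s, if anything falls off the work surface, if the arm or the gripper's body presses on something with over 40 N, if the wrist force passes 120 N, or if a joint passes its speed limit or range.

## Working session

There is one attempt and no reset: what is moved stays moved. The work goes in short steps, Python scripts to look and compute and a tool call to move; the robot and the scene stay as the last step left them, time stands still between calls to the robot, and variables do not carry over. Pictures are saved under pics/ and viewed, at most 10 in all, crops included, and the job is handed in when it is done.

Besides the shell and the picture viewer there is one more tool, called after "Emit:" as name([rows], argument=value, ...), one row to a line, values as JSON. carry_out: Moves the arm, as the interface text tells. Its arguments: {"type":"object","properties":{"moves":{"type":"array"},"grip":{"type":"number"},"newtons":{"type":"number"}},"required":["moves"]}

```bash
mkdir -p pics; ls
python3 - <<'E'
from cell import arm
import cv2,numpy as np
s=arm.state();print({k:np.round(v,3).tolist() for k,v in s.items()})
for n in("scene","side"):
    d=arm.snapshot(n);cv2.imwrite(f"pics/{n}0.png",d["img"]);np.savez(f"pics/{n}0.npz",**d);print(np.round(d["T"],3).tolist())
E
```

```text
pics
{'time': 0.0, 'joints': [1.143, 0.418, -0.01, 1.614, 0.005, 1.111, -0.053], 'joint_vel': [0.001, -0.001, -0.0, -0.002, 0.0, 0.001, -0.0], 'tau': [0.0, -85.127, 0.638, -42.599, -0.049, 0.019, 0.0], 'position': [0.236, -0.578, 0.183], 'eef_rot': [-3.082, -0.604, 0.0], 'ft_force': [-0.054, -0.038, 0.326], 'moment': [-0.013, -0.032, 0.013], 'grip_force': 0.0, 'width': 1.002}
[[-0.653, -0.58, 0.488, -0.095], [-0.758, 0.488, -0.433, 0.599], [0.013, -0.653, -0.758, 1.007], [0.0, 0.0, 0.0, 1.0]]
[[-0.977, 0.185, -0.109, 0.692], [0.215, 0.843, -0.494, 0.785], [0.0, -0.506, -0.863, 1.338], [0.0, 0.0, 0.0, 1.0]]
```

View pics/scene0.png

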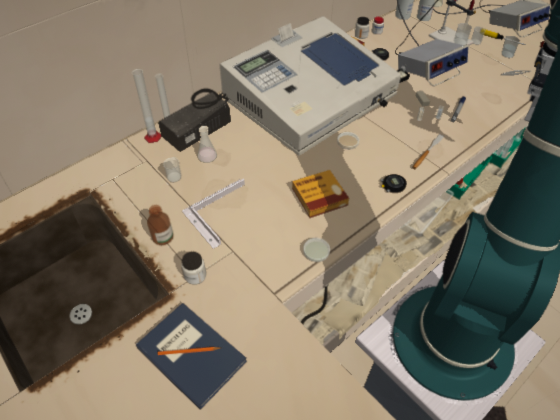

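View pics/side0.png

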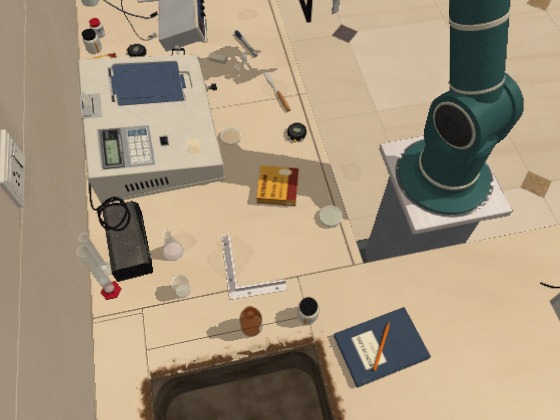

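Scene view: box at about (320,193), stop corner near (190,208). Side view: box at (278,185), stop corner near (230,295), with the back rail up to (226,236), the left rail to (286,288), and the dish at (330,216). I'll measure these in the side view.

```bash
cat > h.py <<'E'
import cv2,numpy as np
def ray(d,uv,z):
    n=cv2.undistortPoints(np.float64(uv).reshape(-1,1,2),d["camera_matrix"],d["dist_coeffs"])[:,0]
    r=np.c_[n,np.ones(len(n))]@d["T"][:3,:3].T; o=d["T"][:3,3]
    return o+r*((z-o[2])/r[:,2])[:,None]
def cloud(d):
    h,w=d["z_map"].shape; v,u=np.mgrid[:h,:w]
    n=cv2.undistortPoints(np.float64(np.stack([u,v],-1)).reshape(-1,1,2),d["camera_matrix"],d["dist_coeffs"])[:,0]
    p=np.c_[n,np.ones(len(n))]*d["z_map"].reshape(-1,1)
    return (p@d["T"][:3,:3].T+d["T"][:3,3]).reshape(h,w,3)
E
python3 - <<'E'
from h import *
for n in("side","scene"):
    d=dict(np.load(f"pics/{n}0.npz")); P=cloud(d); hsv=cv2.cvtColor(d["img"],cv2.COLOR_BGR2HSV)
    h=P[...,2]
    reg=(P[...,0]>.3)&(P[...,0]<.85)&(P[...,1]>-.35)&(P[...,1]<.4)
    m=(reg&(h>.012)&(h<.2)).astype(np.uint8)
    k,l,st,c=cv2.connectedComponentsWithStats(m)
    for i in range(1,k):
        if st[i,4]<25: continue
        q=P[l==i]; print(n,i,np.round(c[i]),st[i,4],"min",np.round(q.min(0),3),"max",np.round(q.max(0),3))
        t=np.percentile(q[:,2],80)
        qq=q[q[:,2]>t-.004]; r=cv2.minAreaRect(np.float32(qq[:,:2]*1000)); print("   rect",np.round(r[0]),np.round(r[1]),round(r[2],1),"top",round(t,3))
d=dict(np.load("pics/side0.npz")); c=d["img"][110:350,190:390]; cv2.imwrite("pics/c1.png",cv2.resize(c,None,fx=2.5,fy=2.5,interpolation=3)[:600])
E
```

```text
side 1 [182. 146.] 5712 min [ 0.649 -0.35   0.012] max [ 0.85  -0.107  0.134]
   rect [ 791. -229.] [117. 242.] 0.0 top 0.117
side 3 [296. 131.] 243 min [ 0.37  -0.281  0.012] max [ 0.431 -0.215  0.025]
   rect [ 401. -245.] [65. 57.] 52.4 top 0.019
side 4 [230. 135.] 272 min [ 0.574 -0.312  0.012] max [ 0.639 -0.241  0.023]
   rect [ 607. -276.] [62. 67.] 12.0 top 0.019
side 5 [277. 185.] 1401 min [ 0.434 -0.131  0.012] max [0.573 0.015 0.041]
   rect [503. -59.] [117. 115.] 72.3 top 0.034
side 6 [330. 216.] 345 min [0.343 0.04  0.012] max [0.41  0.108 0.025]
   rect [377.  73.] [67. 63.] 75.2 top 0.019
side 7 [171. 245.] 387 min [0.804 0.068 0.012] max [0.85  0.113 0.108]
   rect [831.  83.] [27. 25.] 84.2 top 0.085
side 8 [248. 275.] 250 min [0.55  0.067 0.012] max [0.682 0.245 0.031]
   rect [654. 185.] [104. 215.] 35.6 top 0.023
side 9 [180. 285.] 259 min [0.799 0.179 0.012] max [0.841 0.227 0.063]
   rect [820. 203.] [44. 43.] 77.5 top 0.055
side 11 [307. 310.] 458 min [0.485 0.316 0.012] max [0.539 0.369 0.08 ]
   rect [513. 341.] [43. 43.] 70.6 top 0.071
side 12 [250. 321.] 5
[... 835 characters left out ...]
 182.] 309 min [ 0.363 -0.284  0.012] max [ 0.425 -0.214  0.024]
   rect [ 393. -251.] [64. 58.] 81.9 top 0.018
scene 12 [213. 206.] 312 min [0.543 0.066 0.012] max [0.679 0.242 0.026]
   rect [648. 184.] [104. 216.] 36.0 top 0.021
scene 14 [159. 225.] 711 min [0.625 0.313 0.012] max [0.676 0.367 0.117]
   rect [654. 339.] [32. 30.] 64.5 top 0.1
scene 15 [316. 249.] 467 min [0.337 0.037 0.012] max [0.403 0.103 0.022]
   rect [370.  71.] [64. 65.] 4.9 top 0.017
scene 16 [193. 267.] 634 min [0.478 0.314 0.012] max [0.533 0.367 0.077]
   rect [508. 339.] [44. 46.] 25.9 top 0.071
scene 17 [218. 337.] 181 min [0.3   0.385 0.013] max [0.412 0.4   0.024]
   rect [356. 392.] [112.  15.] 0.1 top 0.02
```

View pics/c1.png

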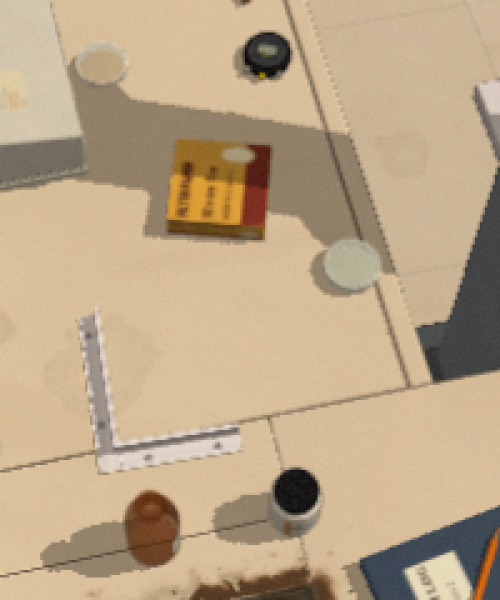

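The crop (2.5x, offset 190,110) shows the stop's inner corner near (118,443), with rail ends at (98,310) and (238,428). The box is square-on at about (218,188), and the path between is clear.

Run:
```python
from h import *
for n in("side","scene"):
    d=dict(np.load(f"pics/{n}0.npz")); P=cloud(d)
    q=P[(P[...,0]>.53)&(P[...,0]<.70)&(P[...,1]>.05)&(P[...,1]<.26)&(P[...,2]>.014)&(P[...,2]<.04)][:,:2]
    # split: left rail = y large & x small
    A=q[q[:,1]<.19]; B=q[(q[:,0]<.63)]
    fs=[]
    for L in(A,B):
        vx,vy,x0,y0=cv2.fitLine(np.float32(L),cv2.DIST_HUBER,0,.002,.01).ravel(); fs.append((vx,vy,x0,y0))
        r=(L-[x0,y0])@[-vy,vx]
        print(n,len(L),"dir deg",round(float(np.degrees(np.arctan2(vy,vx))),1),"pt",round(float(x0),4),round(float(y0),4),"spread",np.round(np.percentile(r,[5,50,95])*1000,1), L.min(0).round(3),L.max(0).round(3))
    a,b=fs; M=np.array([[a[0],-b[0]],[a[1],-b[1]]]); t=np.linalg.solve(M,[b[2]-a[2],b[3]-a[3]]); print("corner",a[2]+t[0]*a[0],a[3]+t[0]*a[1])
d=dict(np.load("pics/side0.npz"))
uv=np.array([[118,443],[98,310],[238,428]])/2.5+[190,110]
print("side rays z=22",ray(d,uv,.022).round(4).tolist())
print("box top corners z=32",ray(d,np.array([[176,141],[271,146],[264,232],[167,226]])/2.5+[190,110],.032).round(4).tolist())
```

```text
side 73 dir deg 87.4 pt 0.6751 0.1252 spread [-2.3 -0.   2.2] [0.671 0.067] [0.68 0.19]
side 83 dir deg -3.7 pt 0.5775 0.2413 spread [-4.   0.   2.5] [0.55  0.234] [0.629 0.245]
corner 0.68016756 0.23461077
scene 126 dir deg 87.3 pt 0.6681 0.1056 spread [-4.1 -0.2  3. ] [0.662 0.066] [0.677 0.19 ]
scene 76 dir deg -2.2 pt 0.5875 0.2386 spread [-3.3  0.   2.3] [0.543 0.234] [0.628 0.242]
corner 0.6742054 0.23530976
side rays z=22 [[0.6756, 0.2346, 0.022], [0.6691, 0.0731, 0.022], [0.5478, 0.2452, 0.022]]
box top corners z=32 [[0.5388, -0.1273, 0.032], [0.4294, -0.0958, 0.032], [0.4656, 0.0194, 0.032], [0.5729, -0.0125, 0.032]]
```

Emit:
carry_out([
  [[38.5,-31.3,0],0],
  [[38.5,-31.3,0],0],
  [[38.5,-31.3,0],0],
  [[38.5,-31.3,0],0],
  [[38.5,-31.3,0],0],
  [[38.5,-31.3,0],0],
  [[38.5,-31.3,0],0],
  [[38.5,-31.3,0],0],
  [[38.5,-31.3,0],0],
  [[38.5,-31.3,0],0],
  [[0,0,0],0],
], grip=0.3)

```text
time: 1.48
position: [0.4754, -0.1403, 0.1837]
eef_rot: [-3.08, -0.612, -0.0]
ft_force: [-0.4, -0.8, -0.2]
width: 0.65
grip_force: 0.0
```

Emit:
carry_out([
  [[0,0,0],-10.2],
  [[0,0,0],-10.2],
  [[0,0,0],-10.2],
  [[0,0,0],-10.2],
  [[0,0,0],-10.2],
  [[0,0,40],0],
  [[0,0,40],0],
  [[0,0,0],0],
])

```text
time: 2.48
position: [0.4723, -0.1438, 0.1019]
eef_rot: [-2.52, -1.869, 0.004]
ft_force: [0.5, 0.3, 1.1]
width: 0.648
grip_force: 0.0
```

```bash
cat >> h.py <<'E'
from scipy.spatial.transform import Rotation as Ro
def look(arm,tag,xr=(.4,.72),yr=(-.2,.26)):
    "tool pose, box rect from both fixed cameras"
    s=arm.state();R=Ro.from_rotvec(s["eef_rot"]).as_matrix()
    print("t",round(s["time"],2),"tcp",np.round(s["position"],4),"yaw",round(float(np.degrees(np.arctan2(R[1,0],R[0,0]))),1),"tilt",R[2].round(3),"F",np.round(s["ft_force"],1),"w",round(s["width"],2))
    for n in("scene","side"):
        d=arm.snapshot(n);P=cloud(d);cv2.imwrite(f"pics/{n}_{tag}.png",d["img"])
        hs=cv2.cvtColor(d["img"],cv2.COLOR_BGR2HSV)
        m=(P[...,2]>.026)&(P[...,2]<.042)&(P[...,0]>xr[0])&(P[...,0]<xr[1])&(P[...,1]>yr[0])&(P[...,1]<yr[1])&(hs[...,1]>110)&((hs[...,0]<35)|(hs[...,0]>170))
        k,l,st,c=cv2.connectedComponentsWithStats(m.astype(np.uint8))
        i=1+np.argmax(st[1:,4]);r=cv2.minAreaRect(np.float32(P[l==i][:,:2]*1000))
        print(n,st[i,4],"c",np.round(r[0],1),"size",np.round(r[1],1),"ang",round(r[2],1))
E
python3 -c "
from h import *;from cell import arm;look(arm,'a')
d=arm.snapshot('wrist');cv2.imwrite('pics/w1.png',d['img'])"
```

```text
t 2.48 tcp [ 0.4723 -0.1438  0.1019] yaw 73.1 tilt [ 0.    -0.005 -1.   ] F [0.5 0.3 1.1] w 0.65
scene 1328 c [497.  -61.5] size [116.3 120.1] ang 72.5
side 1203 c [502.8 -58.7] size [120.1 114.9] ang 71.9
```

View pics/w1.png

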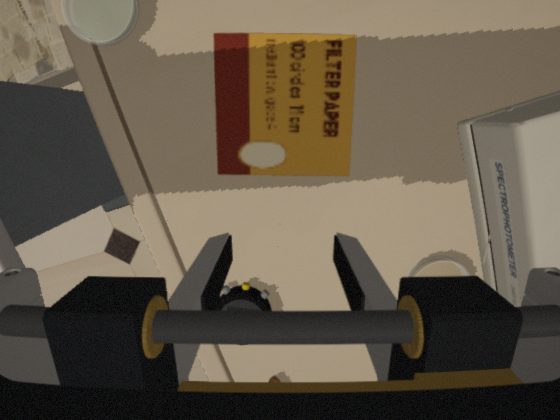

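The wrist view shows the box square between the fingers ahead: box columns 215–355, fingers centred at about 283. Next I descend and approach.

Emit:
carry_out([
  [[0,0,30],0],
  [[0,0,30],0],
  [[0,0,25],0],
  [[0,0,6],0],
  [[0,0,0],0],
  [[5,0,0],0],
  [[5,0,0],0],
  [[5,0,0],0],
  [[4,0,0],0],
  [[4,0,0],0],
  [[4,0,0],0],
  [[4,0,0],0],
])

```text
time: 4.12
position: [0.4833, -0.1138, 0.0128]
eef_rot: [-2.523, -1.872, 0.0]
ft_force: [-0.5, 0.5, -2.0]
width: 0.648
grip_force: 0.0
```

Emit:
carry_out([
  [[6,0,0],0],
  [[8,0,0],-1],
  [[10,0,0],-1],
  [[10,0,0],-1],
  [[10,0,0],-1],
  [[10,0,0],-1],
  [[10,0,0],-1],
  [[10,0,0],-1],
])

```text
time: 5.12
position: [0.5012, -0.0416, 0.0128]
eef_rot: [-2.402, -2.024, 0.0]
ft_force: [-0.6, -1.1, -0.6]
width: 0.65
grip_force: 0.0
```

```bash
python3 -c "
from h import *;from cell import arm;look(arm,'b')"
```

```text
t 5.12 tcp [ 0.5012 -0.0416  0.0128] yaw 80.2 tilt [ 0. -0. -1.] F [-0.6 -1.1 -0.6] w 0.65
scene 853 c [496.8 -61.4] size [117.3 117.5] ang 72.8
side 773 c [506.4 -46.3] size [ 91.9 114.8] ang 73.2
```

```bash
python3 -c "
import cv2;a=cv2.imread('pics/scene_b.png')[120:280,240:440];b=cv2.imread('pics/side_b.png')[100:260,200:400]
cv2.imwrite('pics/v3.png',cv2.resize(cv2.hconcat([a,b]),None,fx=2,fy=2,interpolation=2))"
```

```text
(no output)
```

View pics/v3.png

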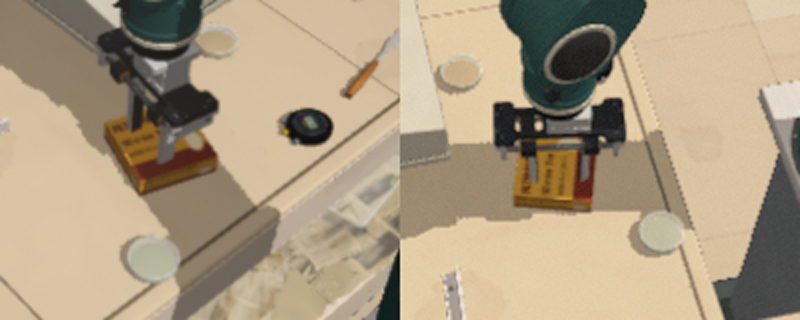

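The box hasn't moved. In both views the fingers stand over its top, with hardly any force. I'll measure the real fingertip height from the depth maps.

Run:
```python
from h import *;from cell import arm
s=arm.state();R=Ro.from_rotvec(s["eef_rot"]).as_matrix();p=s["position"]
for n in("scene","side","wrist"):
    d=arm.snapshot(n);P=cloud(d);hs=cv2.cvtColor(d["img"],cv2.COLOR_BGR2HSV)
    L=(P-p)@R   # tool frame
    m=(hs[...,1]<90)&(d["z_map"]>0)&(abs(L[...,0])<.03)&(abs(L[...,1])<.07)&(L[...,2]>-.07)&(P[...,2]>.036)
    if m.sum()<5: print(n,m.sum());continue
    q=L[m]; print(n,m.sum(),"tool-frame max z pct",np.percentile(q[:,2],[50,90,98,100]).round(4),"world z min",np.percentile(P[m][:,2],[0,2,10]).round(4))
    e=q[q[:,2]>np.percentile(q[:,2],85)]; print("  tip x",np.percentile(e[:,0],[5,50,95]).round(4),"y",np.percentile(e[:,1],[5,95]).round(4))
    m2=(P[...,2]<.012)&(P[...,2]>-.03)&(P[...,0]>.4)&(P[...,0]<.6)&(abs(P[...,1])<.2); print("  bench z",np.median(P[m2][:,2]).round(4) if m2.any() else None)
```

```text
scene 148 tool-frame max z pct [-0.0491 -0.0326 -0.0281 -0.0237] world z min [0.0366 0.041  0.0455]
  tip x [-0.0033  0.0064  0.0098] y [-0.0435  0.0324]
  bench z -0.0008
side 58 tool-frame max z pct [-0.0496 -0.0308 -0.0256 -0.0233] world z min [0.0362 0.0384 0.0437]
  tip x [0.0001 0.0088 0.01  ] y [-0.0427  0.0367]
  bench z -0.0005
wrist 2167 tool-frame max z pct [-0.052  -0.032  -0.0262 -0.0232] world z min [0.0361 0.0391 0.0449]
  tip x [-0.0058  0.0074  0.008 ] y [-0.0389  0.039 ]
  bench z 0.0003
```

The lowest visible finger points are around 36 mm in the world, while the state gives 13 mm. So at this opening the real tips end at least 20 mm short of the reported TCP, and they passed over the box without touching it. I'll back off, lower, and measure again.

Emit:
carry_out([
  [[0,0,-15],0],
  [[0,0,0],7],
  [[-27,2,0],0],
  [[-27,0,0],0],
  [[-27,0,0],0],
  [[-27,0,0],0],
  [[0,0,15],0],
  [[0,0,0],0],
])

```text
time: 6.38
position: [0.4713, -0.1456, 0.0124]
eef_rot: [-2.522, -1.872, 0.001]
ft_force: [0.3, -0.1, -0.4]
width: 0.65
grip_force: 0.0
```

```bash
cat >> h.py <<'E'
def tips(arm):
    s=arm.state();R=Ro.from_rotvec(s["eef_rot"]).as_matrix();p=s["position"]
    for n in("scene","side","wrist"):
        d=arm.snapshot(n);P=cloud(d);hs=cv2.cvtColor(d["img"],cv2.COLOR_BGR2HSV)
        L=(P-p)@R
        m=(d["z_map"]>0)&(abs(L[...,0])<.02)&(abs(L[...,1])>.025)&(abs(L[...,1])<.055)&(L[...,2]>-.07)&(P[...,2]>.004)
        if n=="wrist": m&=hs[...,2]<110
        q=P[m][:,2]; print(n,m.sum(),"world z low pct",np.percentile(q,[0,2,5,10,25]).round(4),"tcp z",round(p[2],4))
E
python3 -c "
from h import *;from cell import arm;look(arm,'c');tips(arm)
d=arm.snapshot('wrist');a=cv2.imread('pics/scene_c.png')[100:280,260:460]; b=cv2.imread('pics/side_c.png')[70:250,200:400];cv2.imwrite('pics/v4.png',cv2.resize(cv2.hconcat([a,b]),None,fx=2,fy=2,interpolation=2))"
```

```text
t 6.38 tcp [ 0.4713 -0.1456  0.0124] yaw 73.2 tilt [ 0.    -0.001 -1.   ] F [ 0.3 -0.1 -0.4] w 0.65
scene 1344 c [497.1 -62.3] size [118.3 119.3] ang 72.4
side 1198 c [502.4 -60.4] size [120.1 114.9] ang 72.7
scene 188 world z low pct [0.0041 0.0243 0.0376 0.041  0.0486] tcp z 0.013
side 98 world z low pct [0.004  0.0046 0.0048 0.0073 0.0444] tcp z 0.013
wrist 2575 world z low pct [0.0341 0.0375 0.0404 0.0439 0.0525] tcp z 0.013
```

View pics/v4.png

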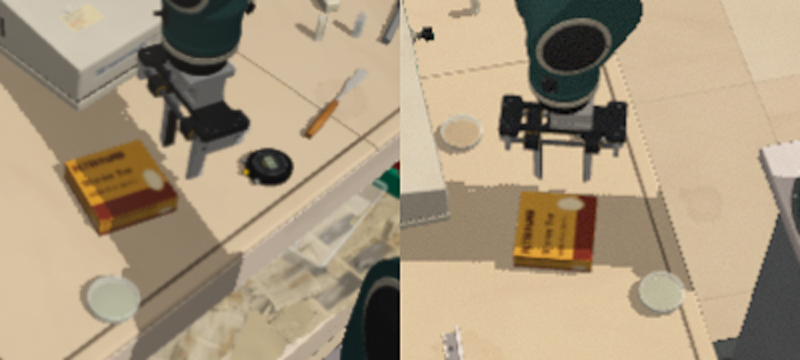

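The box is undisturbed. The wrist depth puts the tips at 34 mm where the reported TCP says 12.5 mm, so the offset is about 21 mm. I'll lower 23 mm and watch the force.

Emit:
carry_out([
  [[0,0,6],0],
  [[0,0,6],0],
  [[0,0,6],0],
  [[0,0,5],0],
  [[0,0,0],0],
])

```text
time: 7.3
position: [0.4715, -0.1461, -0.0106]
eef_rot: [-2.522, -1.872, 0.001]
ft_force: [0.3, 0.5, 0.0]
width: 0.65
grip_force: 0.0
```

```bash
python3 -c "
from h import *;from cell import arm;tips(arm)"
```

```text
scene 184 world z low pct [0.0043 0.0087 0.0139 0.017  0.0246] tcp z -0.0106
side 85 world z low pct [0.004  0.0041 0.0046 0.0055 0.0209] tcp z -0.0106
wrist 2560 world z low pct [0.0113 0.0142 0.0169 0.0205 0.0291] tcp z -0.0106
```

The tips are now at 11 mm with no contact. Approaching and pushing slowly.

Emit:
carry_out([
  [[5,0,0],0],
  [[5,0,0],0],
  [[4,0,0],0],
  [[3,0,0],0],
  [[3,0,0],0],
  [[3,0,0],0],
  [[3,0,0],0],
  [[4,0,0],0],
  [[5,0,0],0],
  [[6,0,0],0],
])

```text
time: 8.7
position: [0.4837, -0.1066, -0.0102]
eef_rot: [-2.523, -1.872, 0.0]
ft_force: [-0.4, -0.7, -0.1]
width: 0.652
grip_force: 0.5
```

```bash
python3 -c "
from h import *;from cell import arm;look(arm,'d')"
```

```text
t 8.7 tcp [ 0.4837 -0.1066 -0.0102] yaw 73.2 tilt [ 0. -0. -1.] F [-0.4 -0.7 -0.1] w 0.65
scene 1355 c [502.  -43.4] size [120.8 120.1] ang 72.4
side 1222 c [507.9 -39.2] size [118.6 114.8] ang 73.2
```

Contact is good and the box moved about 19 mm. Continuing with a gradual turn.

Emit:
carry_out([
  [[7,0,0],-1],
  [[9,0,0],-1.2],
  [[10,0,0],-1.2],
  [[10,0,0],-1.2],
  [[10,0,0],-1.2],
  [[10,0,0],-1.2],
  [[10,0,0],-1.2],
  [[10,0,0],-1.2],
  [[10,0,0],-1.2],
  [[10,0,0],-1.2],
  [[10,0,0],-1.2],
  [[10,0,0],-1],
])

```text
time: 10.3
position: [0.5041, 0.0076, -0.0101]
eef_rot: [-2.274, -2.167, 0.0]
ft_force: [0.6, -1.3, -1.3]
width: 0.649
grip_force: 0.4
```

Emit:
carry_out([
  [[10,0,0],0],
  [[8,0,0],0],
  [[6,0,0],0],
  [[4,0,0],0],
  [[0,0,0],0],
  [[-15,0,0],0],
  [[-25,0,0],0],
  [[0,0,0],0],
])

```text
time: 11.3
position: [0.5032, -0.0081, -0.0103]
eef_rot: [2.279, 2.161, -0.001]
ft_force: [0.3, 0.6, 0.8]
width: 0.65
grip_force: 0.0
```

```bash
python3 -c "
from h import *;from cell import arm;look(arm,'e')"
```

```text
t 11.3 tcp [ 0.5032 -0.0081 -0.0103] yaw 87.0 tilt [-0.001 -0.    -1.   ] F [0.3 0.6 0.8] w 0.65
scene 1562 c [507.7 103.4] size [116.4 118.8] ang 87.2
side 1411 c [513.1 105.1] size [118.2 115.7] ang 86.5
```

The box is now at about (0.510, 0.104) and square to the stop. Next I go round to the robot side, turned 90°.

Emit:
carry_out([
  [[0,0,-35],0],
  [[0,0,-35],0],
  [[0,0,0],10],
  [[0,0,0],10],
  [[0,0,0],10],
  [[0,0,0],10],
  [[0,0,0],10],
  [[0,0,0],10],
  [[0,0,0],10],
  [[0,0,0],10],
  [[0,0,0],10],
  [[0,0,0],0],
])

```text
time: 12.9
position: [0.5035, -0.0045, 0.0599]
eef_rot: [-3.141, 0.075, -0.0]
ft_force: [-0.1, 0.3, -0.5]
width: 0.65
grip_force: 0.0
```

Emit:
carry_out([
  [[-26,-38,0],0],
  [[-26,-37,0],0],
  [[-25,-37,0],0],
  [[0,0,0],0],
  [[0,0,0],0],
])

```text
time: 13.52
position: [0.4325, 0.1104, 0.06]
eef_rot: [3.141, -0.073, 0.0]
ft_force: [0.2, 0.1, 0.1]
width: 0.649
grip_force: 0.0
```

```bash
python3 -c "
from h import *;from cell import arm;look(arm,'f')
d=arm.snapshot('wrist');cv2.imwrite('pics/w2.png',d['img'])"
```

```text
t 13.53 tcp [0.4325 0.1104 0.06  ] yaw -2.7 tilt [ 0. -0. -1.] F [0.2 0.1 0.1] w 0.65
scene 613 c [509.4 138.5] size [ 47.  117.1] ang 87.6
side 1419 c [513.1 105.5] size [118.3 115.6] ang 86.8
```

View pics/w2.png

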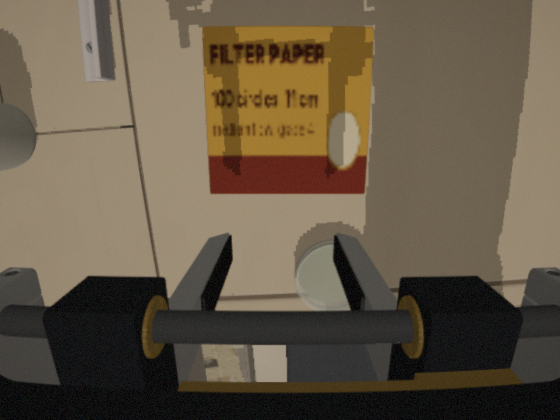

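In the wrist view the box (columns 207–372) is square ahead of the fingers. The near dish sits behind the right finger with about 16 mm of clearance at bench height. Descending and pushing towards the back rail.

Emit:
carry_out([
  [[0,0,25],0],
  [[0,0,25],0],
  [[0,0,15],0],
  [[0,0,5],0],
  [[0,0,0],0],
  [[4,0,0],0],
  [[4,0,0],0],
  [[3,0,0],0],
  [[3,0,0],0],
  [[3,0,0],0],
  [[4,0,0],0],
  [[5,0,0],0],
])

```text
time: 15.18
position: [0.4584, 0.1093, -0.0102]
eef_rot: [-3.141, 0.078, 0.0]
ft_force: [-0.4, -0.5, -0.9]
width: 0.65
grip_force: 0.4
```

Emit:
carry_out([
  [[7,0,0],0],
  [[8,0,0],0],
  [[9,0,0],0],
  [[9,0,0],0],
  [[9,0,0],0],
  [[8,0,0],0],
  [[8,0,0],0],
  [[6,0,0],0],
  [[5,0,0],0],
  [[0,0,0],0],
])

```text
time: 16.42
position: [0.5274, 0.1058, -0.0102]
eef_rot: [-3.14, 0.078, -0.0]
ft_force: [0.0, 0.3, -0.3]
width: 0.651
grip_force: 0.0
```

```bash
python3 -c "
from h import *;from cell import arm;look(arm,'g')"
```

```text
t 16.43 tcp [ 0.5274  0.1058 -0.0102] yaw -2.8 tilt [ 0. -0. -1.] F [ 0.   0.3 -0.3] w 0.65
scene 138 c [545.1  91. ] size [64.4 26.8] ang 89.2
side 1272 c [595.9 101.5] size [118.2 114.8] ang 87.5
```

About 15 mm remain, so I'll use small steps and check the force.

Emit:
carry_out([
  [[3,0,0],0],
  [[3,0,0],0],
  [[2,0,0],0],
  [[2,0,0],0],
  [[0,0,0],0],
])

```text
time: 17.15
position: [0.5373, 0.1054, -0.0102]
eef_rot: [-3.141, 0.078, -0.0]
ft_force: [-0.1, 0.6, -0.1]
width: 0.653
grip_force: 0.0
```

Emit:
carry_out([
  [[1,0,0],0],
  [[1,0,0],0],
  [[1,0,0],0],
  [[0,0,0],0],
])

```text
time: 17.65
position: [0.5402, 0.1052, -0.0102]
eef_rot: [-3.141, 0.078, -0.0]
ft_force: [-0.7, -0.1, 0.2]
width: 0.649
grip_force: 0.0
```

Emit:
carry_out([
  [[1,0,0],0],
  [[1,0,0],0],
  [[0,0,0],0],
])

```text
time: 18.02
position: [0.5422, 0.1051, -0.0102]
eef_rot: [-3.141, 0.078, -0.0]
ft_force: [-0.1, -0.2, -0.0]
width: 0.645
grip_force: 0.0
```

Emit:
carry_out([
  [[1,0,0],0],
  [[1,0,0],0],
  [[0,0,0],0],
])

```text
time: 18.4
position: [0.5442, 0.1051, -0.0101]
eef_rot: [-3.141, 0.078, -0.0]
ft_force: [-0.2, 1.9, -0.2]
width: 0.65
grip_force: 0.0
```

Emit:
carry_out([
  [[1,0,0],0],
  [[0,0,0],0],
])

```text
time: 18.65
position: [0.5451, 0.105, -0.0102]
eef_rot: [-3.141, 0.078, -0.0]
ft_force: [-1.2, -0.0, -1.1]
width: 0.648
grip_force: 0.1
```

Emit:
carry_out([
  [[1,0,0],0],
  [[0,0,0],0],
])

```text
time: 18.9
position: [0.5455, 0.105, -0.0103]
eef_rot: [3.141, -0.078, -0.002]
ft_force: [-5.6, -0.4, 3.0]
width: 0.651
grip_force: 2.6
```

```bash
python3 -c "
from h import *;from cell import arm;look(arm,'h')"
```

```text
t 18.9 tcp [ 0.5455  0.105  -0.0103] yaw -2.8 tilt [-0.001  0.    -1.   ] F [-5.6 -0.4  3. ] w 0.65
scene 146 c [563.3  90.9] size [61.4 29.2] ang 89.2
side 1232 c [614.   99.9] size [120.6 112.8] ang 88.5
```

Contact with the back rail at 5.6 N. Now I go round to the right side of the box.

Emit:
carry_out([
  [[-8,0,0],0],
  [[-8,0,0],0],
  [[0,0,-35],0],
  [[0,0,-35],0],
  [[0,0,0],-10],
  [[0,0,0],-10],
  [[0,0,0],-10],
  [[0,0,0],-10],
  [[0,0,0],-10],
  [[0,0,0],-10],
  [[0,0,0],-10],
  [[0,0,0],-10],
])

```text
time: 20.5
position: [0.5297, 0.1058, 0.0599]
eef_rot: [2.45, 1.966, 0.0]
ft_force: [0.5, -0.4, -0.9]
width: 0.65
grip_force: 0.0
```

Emit:
carry_out([
  [[0,0,0],-10],
  [[-28,27,0],0],
  [[-28,27,0],0],
  [[-27,27,0],0],
  [[0,0,0],0],
  [[0,0,0],0],
])

```text
time: 21.25
position: [0.6062, 0.0196, 0.0597]
eef_rot: [-2.275, -2.166, -0.0]
ft_force: [-0.0, 0.7, -0.4]
width: 0.652
grip_force: 0.0
```

```bash
python3 -c "
from h import *;from cell import arm;look(arm,'i')
d=arm.snapshot('wrist');cv2.imwrite('pics/w3.png',d['img'])"
```

```text
t 21.25 tcp [0.6062 0.0196 0.0597] yaw 87.2 tilt [ 0. -0. -1.] F [-0.   0.7 -0.4] w 0.65
scene 1381 c [608.6  98.5] size [117.1 121.4] ang 87.6
side 1428 c [613.5  99.9] size [119.5 113.8] ang 87.3
```

View pics/w3.png

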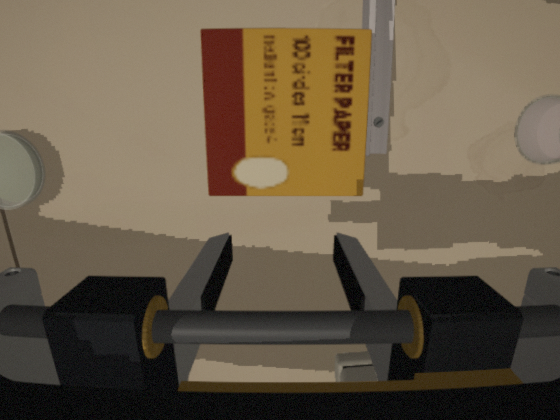

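The wrist view shows the box flush along the back rail (rail columns 365–395), square ahead of the fingers. Descending and pushing left.

Emit:
carry_out([
  [[0,0,25],0],
  [[0,0,25],0],
  [[0,0,15],0],
  [[0,0,5],0],
  [[0,0,0],0],
  [[4,0,0],0],
  [[4,0,0],0],
  [[3,0,0],0],
  [[3,0,0],0],
  [[3,0,0],0],
  [[3,0,0],0],
])

```text
time: 22.78
position: [0.6079, 0.0389, -0.0101]
eef_rot: [2.276, 2.166, -0.0]
ft_force: [0.7, -1.4, 0.9]
width: 0.648
grip_force: 0.8
```

Emit:
carry_out([
  [[5,0,0],0],
  [[7,0,0],0],
  [[8,0,0],0],
  [[8,0,0],0],
  [[8,0,0],0],
  [[7,0,0],0],
  [[5,0,0],0],
  [[4,0,0],0],
  [[0,0,0],0],
])

```text
time: 23.9
position: [0.6105, 0.0912, -0.0101]
eef_rot: [-2.275, -2.166, -0.001]
ft_force: [-0.6, -1.2, 0.3]
width: 0.65
grip_force: 0.0
```

```bash
python3 -c "
from h import *;from cell import arm;look(arm,'j')"
```

```text
t 23.9 tcp [ 0.6105  0.0912 -0.0101] yaw 87.2 tilt [ 0.  0. -1.] F [-0.6 -1.2  0.3] w 0.65
scene 1459 c [610.9 159. ] size [119.1 120.2] ang 85.6
side 1520 c [616.  160.4] size [119.6 113.7] ang 87.3
```

Emit:
carry_out([
  [[3,0,0],0],
  [[3,0,0],0],
  [[3,0,0],0],
  [[2,0,0],0],
  [[1,0,0],0],
  [[0,0,0],0],
])

```text
time: 24.75
position: [0.611, 0.1029, -0.0101]
eef_rot: [-2.276, -2.166, -0.0]
ft_force: [0.8, -0.1, -0.7]
width: 0.648
grip_force: 0.0
```

Emit:
carry_out([
  [[1,0,0],0],
  [[1,0,0],0],
  [[0,0,0],0],
])

```text
time: 25.12
position: [0.6111, 0.1048, -0.0101]
eef_rot: [-2.276, -2.166, -0.0]
ft_force: [-0.8, -0.1, 0.8]
width: 0.652
grip_force: 0.3
```

Emit:
carry_out([
  [[1,0,0],0],
  [[1,0,0],0],
  [[0,0,0],0],
])

```text
time: 25.5
position: [0.6112, 0.107, -0.0102]
eef_rot: [-2.275, -2.166, -0.0]
ft_force: [0.0, 0.4, 0.1]
width: 0.648
grip_force: 0.1
```

Emit:
carry_out([
  [[1,0,0],0],
  [[0,0,0],0],
])

```text
time: 25.75
position: [0.6112, 0.1079, -0.0102]
eef_rot: [-2.276, -2.166, -0.0]
ft_force: [0.7, -1.6, 0.9]
width: 0.651
grip_force: 0.2
```

Emit:
carry_out([
  [[1,0,0],0],
  [[1,0,0],0],
  [[0,0,0],0],
])

```text
time: 26.12
position: [0.6114, 0.1087, -0.0102]
eef_rot: [2.276, 2.165, -0.002]
ft_force: [-1.2, -5.6, 3.3]
width: 0.649
grip_force: 3.1
```

Emit:
carry_out([
  [[1,0,0],0],
  [[0,0,0],0],
])

```text
time: 26.38
position: [0.6115, 0.1086, -0.0102]
eef_rot: [2.276, 2.164, -0.003]
ft_force: [-1.6, -10.8, 3.3]
width: 0.651
grip_force: 5.3
```

Emit:
carry_out([
  [[1,0,0],0],
  [[0,0,0],0],
])

```text
time: 26.62
position: [0.6115, 0.1087, -0.0102]
eef_rot: [2.276, 2.163, -0.005]
ft_force: [-0.9, -14.9, 7.3]
width: 0.648
grip_force: 7.4
```

```bash
python3 -c "
from h import *;from cell import arm;look(arm,'k')"
```

```text
t 26.62 tcp [ 0.6115  0.1087 -0.0102] yaw 87.1 tilt [-0.004 -0.001 -1.   ] F [ -0.9 -14.9   7.3] w 0.65
scene 1488 c [612.4 174.7] size [120.2 121.8] ang 86.1
side 1545 c [616.7 177.9] size [118.5 113.9] ang 87.2
```

Firm against the left rail at 15 N. Now a last nudge from the front to confirm the back rail contact.

Emit:
carry_out([
  [[-8,0,0],0],
  [[-10,0,0],0],
  [[0,0,-35],0],
  [[0,0,-35],0],
  [[0,0,0],10],
  [[0,0,0],10],
  [[0,0,0],10],
  [[0,0,0],10],
  [[0,0,0],10],
  [[0,0,0],10],
  [[0,0,0],10],
  [[0,0,0],10],
])

```text
time: 28.22
position: [0.6105, 0.0936, 0.0598]
eef_rot: [-3.136, -0.187, 0.0]
ft_force: [0.9, -0.9, 0.2]
width: 0.649
grip_force: 0.0
```

Emit:
carry_out([
  [[0,0,0],10],
  [[-29,-27,0],0],
  [[-29,-27,0],0],
  [[-29,-26,0],0],
  [[0,0,0],0],
  [[0,0,0],0],
])

```text
time: 28.98
position: [0.5282, 0.1773, 0.06]
eef_rot: [-3.141, 0.079, -0.001]
ft_force: [-0.6, 0.1, -0.2]
width: 0.653
grip_force: 0.0
```

```bash
python3 -c "
from h import *;from cell import arm;look(arm,'l')
d=arm.snapshot('wrist');cv2.imwrite('pics/w4.png',d['img'])"
```

```text
t 28.98 tcp [0.5282 0.1773 0.06  ] yaw -2.9 tilt [ 0. -0. -1.] F [-0.6  0.1 -0.2] w 0.65
scene 572 c [612.4 204.7] size [ 59.8 118.8] ang 86.3
side 1534 c [616.5 177.9] size [117.3 113.6] ang 87.3
```

View pics/w4.png

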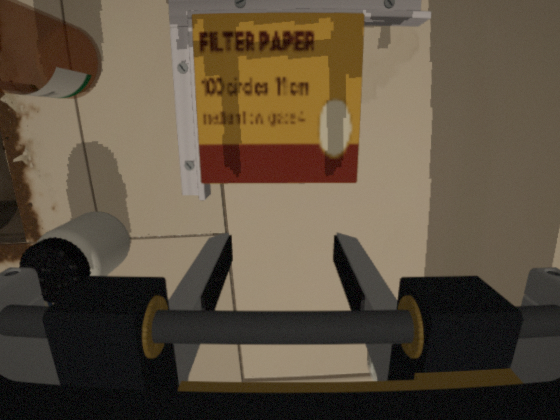

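The wrist view shows the box seated in the L: left rail at columns 180–205, back rail at rows 0–20. Descending for the gentle nudge.

Emit:
carry_out([
  [[0,0,25],0],
  [[0,0,25],0],
  [[0,0,15],0],
  [[0,0,5],0],
  [[0,0,0],0],
  [[5,0,0],0],
  [[4,0,0],0],
  [[4,0,0],0],
  [[3,0,0],0],
  [[2,0,0],0],
  [[0,0,0],0],
])

```text
time: 30.5
position: [0.5457, 0.1771, -0.0102]
eef_rot: [-3.141, 0.078, 0.0]
ft_force: [0.5, -0.4, -0.9]
width: 0.65
grip_force: 0.0
```

Emit:
carry_out([
  [[1,0,0],0],
  [[1,0,0],0],
  [[0,0,0],0],
])

```text
time: 30.88
position: [0.5476, 0.177, -0.0102]
eef_rot: [-3.141, 0.078, 0.0]
ft_force: [-0.6, 0.4, -1.4]
width: 0.651
grip_force: 0.0
```

Emit:
carry_out([
  [[1,0,0],0],
  [[1,0,0],0],
  [[0,0,0],0],
])

```text
time: 31.25
position: [0.5487, 0.1769, -0.0103]
eef_rot: [3.14, -0.077, -0.003]
ft_force: [-6.0, -0.4, 4.5]
width: 0.649
grip_force: 3.0
```

Emit:
carry_out([
  [[1,0,0],0],
  [[0,0,0],0],
])

```text
time: 31.5
position: [0.5487, 0.1769, -0.0104]
eef_rot: [3.14, -0.077, -0.005]
ft_force: [-11.5, -0.5, 9.2]
width: 0.651
grip_force: 6.0
```

Firm against the back rail at 11 N. I'll back off, rise clear, and check.

Emit:
carry_out([
  [[-4,0,0],0],
  [[-8,0,0],0],
  [[-10,0,0],0],
  [[0,0,-35],0],
  [[0,0,-35],0],
  [[0,0,-40],0],
  [[-25,30,-30],0],
  [[-25,40,0],0],
  [[-25,40,0],0],
  [[0,40,0],0],
  [[0,0,0],0],
  [[0,0,0],0],
])

```text
time: 33.0
position: [0.4462, 0.0324, 0.1299]
eef_rot: [-3.14, 0.077, -0.0]
ft_force: [-0.8, 0.1, -0.2]
width: 0.648
grip_force: 0.0
```

Run:
```python
from h import *;from cell import arm;look(arm,'m')
a=cv2.imread('pics/scene_m.png')[150:280,130:330]; b=cv2.imread('pics/side_m.png')[200:330,190:390];cv2.imwrite('pics/v5.png',cv2.resize(cv2.hconcat([a,b]),None,fx=2,fy=2,interpolation=2))
```

```text
t 33.0 tcp [0.4462 0.0324 0.1299] yaw -2.8 tilt [ 0. -0. -1.] F [-0.8  0.1 -0.2] w 0.65
scene 1478 c [611.8 176.4] size [116.7 120.1] ang 87.1
side 1559 c [616.8 178.1] size [117.7 113.7] ang 87.3
```

View pics/v5.png

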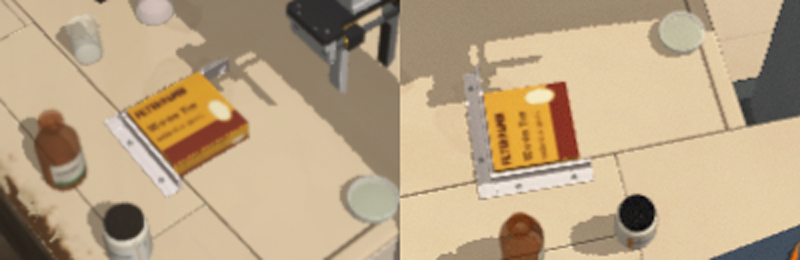

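Both views show the box seated square in the L, flush with both rails, and the hand clear. Its centre reads (0.614, 0.177), against an expected home of (0.614, 0.178).

```bash
python3 -c "
from cell import arm;print(arm.job_done())"
```

```text
the job is handed in; nothing more can be done
None
```

I pushed the box square and flush against both rails and handed the job in at about 33 s with the hand clear; the last pictures agree, but no verdict came back. My first push passed over the box without touching it, because the real fingertips end about 21 mm short of the reported tool point.

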